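Turn the knife round in its guard by way of the spring clip

ROBOT

A 7-joint arm with a two-finger parallel gripper is mounted at the origin on a cart in front of the work surface, level with it; the furniture and walls round the work are solid. World frame = base frame: x ahead of the robot, y to its left, z up, the work surface at z = 0. Lengths are in m, angles in rad, forces in N, time in s.
With the tool pointing down it reaches from about 0.4 to 0.85 m from the base axis. Payload 10.4 kg.
Tool frame: the origin (TCP) lies midway between the tips of the shut fingers; the grasp point (between the pads) lies 19 mm behind it; z points along the fingers, x is the direction in which the jaws open and shut, and the axes are right-handed (so a half turn about z gives the same grasp; the last joint's range is limited). The gripper opens to 85 mm and grips with 20 to 120 N. Pads are 22 mm wide; open, the fingers measure 114 mm over their backs; the gripper's body (76 mm by 85 mm) begins 54 mm behind the grasp point. The pads swing forward as they close: fully open they stand 13 mm farther back than shut.
Start: joints at [-1.208, 0.332, -0.065, 1.46, 0.022, 1.35, -0.088], TCP at [0.235, 0.579, 0.231] pointing down, gripper open.
Joint ranges: [-2.6, 2.6], [-0.5, 2.12], [-1.47, 1.34], [0.16, 2.42], [-1.27, 4.41], [0.06, 2.06], [-2.6, 2.6]. Speed limits (rad/s): [2.22, 2.22, 2.79, 2.79, 3.14, 3.14, 3.14].

INTERFACE

Orientations are given as a unit quaternion [x, y, z, w].
In Python, from workcell import telemetry, eyes, order gives the robot as it stands.
- The arm moves only by the tool servo_tool, never from a script. Its argument "deltas" is a list of rows, each a list of 3 entries, a list of its own where there are three numbers: the shift along the tool's x, y, z in cm, then the turn about the tool's z in rad, then the finger opening in cm, from 0 to 8.54. A call has 1 to 12 rows; each row shifts and turns the pose as measured when the row begins, along the tool's axes as they then stand; what a row does not reach is not made up. A row lasts 1/12 s, in which the tool goes at most 41.7 mm and 7.16 degrees, less where a joint would pass 70% of its speed; a pose out of reach is approached as far as the arm can. A call is refused whole if a number of a shift passes 4.17 or a number of a turn 0.125, either way. A call with a gripper value outside its range is refused whole. The fingers move at their own pace and stop on an object; "force" is the grip in N (left out, the last holds). Time passes only in rows, so rows that do not move let the fingers close. It gives the time, the measured TCP pose, the force and the opening at its end, in the units of the state.
- telemetry.get_obs(): the state, without advancing time (a new reading comes with each control period).
- eyes.camera(name): name is "scene" or "top" or "wrist"; returns (picture, depth): 384x512x3 uint8, blue, green, red; 384x512 float32, m along the optical axis (not along the pixel's ray), 0 where there is no reading.
- eyes.calibration(name): a dict with "fx", "fy", "cx", "cy" (pixels), "rvec" (rotation vector, rad) and "tvec" (3), from world to camera coordinates, as OpenCV has them. Camera axes: x right, y down, z forward; pixel columns grow to the right and rows downward; lengths in m; the calibration is good to about 2 mm. A picture is of the moment at which its call begins: read the wrist's pose just before it. calibration takes no time and is no camera call; for the wrist camera it gives the pose at the moment of the call.
- order.hand_in(): hands the job in, once; it reports no verdict.
The state is a dict: "clock": time; "joint_pos": joint angles; "joint_velocities": joint speeds; "tau": joint torques, N m; "position": TCP position; "ee_rot": TCP orientation; "ft_force": force on the tool from outside, world axes, zero at the start; "torque": the same for the moment, N m; "grip_width": opening from 0.0 (shut) to 1.0 (fully open).
Only numpy, scipy, OpenCV 4.12 (cv2) and the standard library are available. Lean on these libraries where they do the work, as an engineer would, in place of code of your own. Each camera call takes 0.05 s, during which the arm holds its last target. There are 200 camera calls.

TASK

The knife has been put into its wooden guard the wrong way round, handle first, with the blade sticking out. Draw it out, press its neck down into the spring clip until it is fully seated and let go of it there; then take it from the other end and slide it back into the guard blade first, fully home, and let go. Leave the other things on the worktop where they are.

Things in the scene. Friction and masses are not known exactly. Their poses are not given: they have to be found in the camera images.
- knife: Knife 216 mm long, origin and axes as knife_neck. Blade: flat steel from x = +18 to +108 mm, 24 mm wide, 5 mm thick, blunt, rounded tip. Round steel neck, 12 mm thick, from x = -18 to +18. Black handle from x = -108 to -18, 24 mm wide, 14 mm high. About 90 g, balanced 10 mm from the neck's centre towards the blade.
- knife_neck (a point): Centre of the knife's neck, on its axis, the middle of its length. +x along the knife towards the blade's tip, z up while the knife lies as at the start. At the start the knife lies level in the guard, 75 to 90 mm of its handle inside, blade sticking out, axis 33 mm above the worktop.
- knife_tip (a point): Tip of the knife's blade, on its axis, 108 mm from knife_neck. Same axes as knife_neck.
- guard: Knife guard, a fixed wooden tunnel 135 mm long, 50 mm wide, 57 mm high. Origin on the worktop under its mouth, +x into the tunnel, z up. A tongue 12 mm wide, level with the tunnel's floor, sticks out of the mouth to x = -45 mm under the knife.
- guard_mouth (a point): Centre of the guard's mouth, 38 mm above the worktop, axes as the guard. Inside the tunnel is 34 mm wide (y) and 24 mm high (floor 26 mm, ceiling 50 mm above the worktop) and ends at a wall at x = +122 mm. With the knife's tip against that wall knife_neck is at x = +14 mm and only the handle is outside.
- clip: Fixed spring clip open upwards, origin under its middle, seat along its x. Foot 50 (x) x 66 (y) x 22 mm. Two sprung steel jaws 24 mm long in x stand on either side in y, top 82 mm above the worktop; their lips flare from a throat 8 mm wide (66 mm up) to about 26 mm at the top. A saddle 26 mm long, 9 mm wide carries the neck.
- clip_seat (a point): Centre of the clip's seat, 60 mm above the worktop, axes as the clip: knife_neck comes here when the knife is fully seated, level, pointing to +x or -x alike. Pressing the neck down spreads the jaws (about 10 N) until they close over it; pulling it up frees it likewise. Within 5 mm lengthwise, or the blade or handle meets the jaws.
- lemon: Yellow lemon, 78x55x56 mm, a bystander; origin at the centre of its underside.
- garlic: Garlic bulb, 60x57x58 mm, a bystander; origin at the centre of its underside.
There are look-alikes about, which are no part of the job. There is more than one size of the guard; the one meant has the size given above.

How it is judged:
On the way:
1. the knife sits fully in the spring clip, level and along it, let go (distance between knife_neck and clip_seat below 0.008 m and angle between the x axis of knife_neck and the x axis of clip_seat, either way round below 0.12 rad and z of knife_neck in the frame of clip_seat between -0.003 and 0.003 m and contact force between the fingers and knife below 0.1 N), for 0.3 s.
At the end, for the whole second after the job is handed in: The knife lies in the guard blade first and level (within 0.15 rad), its tip within 12 mm of the tunnel's end wall, let go and at rest (x of knife_tip in the frame of guard_mouth between 0.11 and 0.126 m and y of knife_tip in the frame of guard_mouth between -0.018 and 0.018 m and z of knife_tip in the frame of guard_mouth between -0.014 and 0.014 m and angle between the x axis of knife_neck and the x axis of guard_mouth, either way round below 0.15 rad and contact force between the fingers and knife below 0.1 N and linear speed of knife below 0.01 m/s); the robot touches nothing.
It fails at once if the lemon is moved more than 30 mm (distance of lemon from where it was at the start of the episode above 0.03 m).
It fails at once if the garlic bulb is moved more than 30 mm (distance of garlic from where it was at the start of the episode above 0.03 m).
It also fails if it takes over 64 s, if anything falls off the work surface, if the arm or the gripper's body presses on something with over 40 N, if the wrist force passes 120 N, or if a joint passes its speed limit or range.

## Working session

There is one attempt and no reset: what is moved stays moved. The work goes in short steps, Python scripts to look and compute and a tool call to move; the robot and the scene stay as the last step left them, time stands still between calls to the robot, and variables do not carry over. Pictures are saved under pics/ and viewed, about 8 in all and at most 12, crops included, and the job is handed in when it is done.

Besides the shell and the picture viewer there is one more tool, called after "Request:" as name(argument=value, ...) on one line, values as JSON. servo_tool: Moves the arm, as the interface text tells. Its arguments: {"type":"object","properties":{"deltas":{"type":"array"},"force":{"type":"number"}},"required":["deltas"]}

```bash
mkdir -p pics; ls
cat > h.py <<'E'
import numpy as np, cv2
from scipy.spatial.transform import Rotation as R
from workcell import telemetry, eyes, order
def grab(n,tag):
    c=eyes.calibration(n); p,d=eyes.camera(n); cv2.imwrite(f'pics/{tag}.png',p); np.savez(f'pics/{tag}.npz',p=p,d=d,**{k:np.array(v) for k,v in c.items()}); return p,d,c
def load(tag):
    z=np.load(f'pics/{tag}.npz'); return z['p'],z['d'],z
def world(d,c):
    v,u=np.mgrid[0:d.shape[0],0:d.shape[1]]
    X=np.stack([(u-c['cx'])/c['fx']*d,(v-c['cy'])/c['fy']*d,d],-1)
    Rm=cv2.Rodrigues(np.array(c['rvec'],float))[0]
    W=(X-np.array(c['tvec']).ravel())@Rm; W[d<=0]=np.nan; return W
E
python3 - <<'E'
from h import *
o=telemetry.get_obs(); print(o)
for n in ['scene','top']:
    grab(n,n+'0')
a=cv2.imread('pics/top0.png');b=cv2.imread('pics/scene0.png')
cv2.imwrite('pics/t.png',cv2.resize(a,(800,600),interpolation=cv2.INTER_CUBIC));cv2.imwrite('pics/s.png',b)
E
```

```text
pics
{'clock': 0.0, 'joint_pos': array([-1.20762289,  0.33291387, -0.06470513,  1.46097647,  0.02158299,
        1.34987875, -0.08852443]), 'joint_velocities': array([ 0.00017932,  0.00040227,  0.00030532,  0.00030382, -0.00161085,
       -0.00219416, -0.00025191]), 'tau': array([-2.55628265e-04, -6.25435138e+01,  4.86722973e-02, -3.91613460e+01,
        1.60665700e-02,  9.81837104e-03, -8.77735964e-07]), 'position': array([0.23502435, 0.57871045, 0.23047292]), 'ee_rot': array([ 8.29541005e-01,  5.58445317e-01, -6.00211929e-04,  4.34271145e-04]), 'ft_force': array([ 0.12944286,  0.11214932, -0.47786304]), 'torque': array([ 0.05174698, -0.02924272, -0.04495527]), 'grip_width': 0.9973206540362209}
```

View pics/t.png

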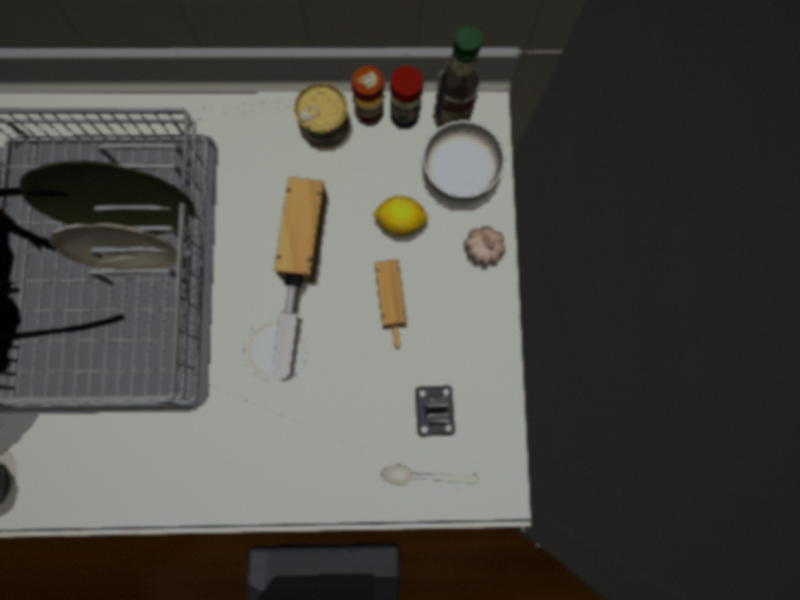

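View pics/s.png

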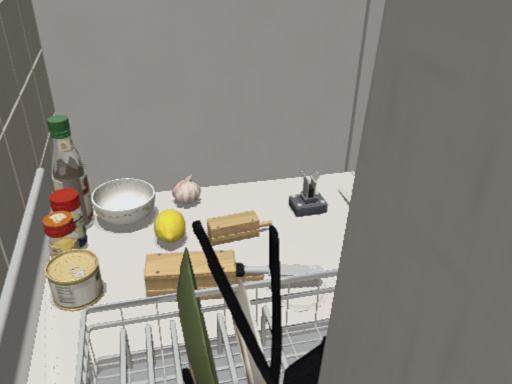

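Top picture (800x600 scale): candidates for the guard are the large block (300,228) with the knife handle-first in it and blade at (287,340), and the small block (391,293), a look-alike. The clip is at (435,411), the lemon at (400,216), the garlic at (485,246) and a spoon at (430,475). A white plate/patch lies under the blade at (270,350). By size I choose the large block, and check it by measuring.

Run:
```python
from h import *
p,d,c=load('top0'); W=world(d,c)
s=512/800
print('cam',-cv2.Rodrigues(c['rvec'])[0].T@c['tvec'], c['fx'])
def rect(name,u0,v0,u1,v1,z0,z1):
    u0,v0,u1,v1=[int(k*s) for k in (u0,v0,u1,v1)]
    P=W[v0:v1,u0:u1].reshape(-1,3); P=P[(P[:,2]>z0)&(P[:,2]<z1)]
    (cx,cy),(a,b),t=cv2.minAreaRect((P[:,:2]*1000).astype(np.float32)); 
    print(name,len(P),'c',round(cx,1),round(cy,1),'size',round(a,1),round(b,1),'ang',round(t,1),'zmed',np.median(P[:,2]).round(4),P.mean(0).round(4))
    return P
rect('guard',250,160,350,285,.045,.07)
rect('small',360,240,420,335,.02,.08)
rect('tongue/knife',250,275,310,390,.02,.06)
rect('clipfoot',400,370,470,450,.012,.030)
rect('cliptop',400,370,470,450,.055,.1)
rect('clipjaw',400,370,470,450,.035,.1)
rect('lemon',360,180,440,245,.01,.1);rect('garlic',455,215,520,275,.01,.1)
rect('plate',230,310,320,390,.003,.03); rect('basket',180,110,225,410,.03,.3); rect('table',330,420,380,470,-.02,.02)
Z=np.where(np.isnan(W[...,2]),0,W[...,2])
a=cv2.resize(p[165:255,145:310],None,fx=4.8,fy=4.8,interpolation=cv2.INTER_CUBIC)
a=cv2.convertScaleAbs(a,alpha=1.3,beta=10)
cv2.imwrite('pics/c1.png',a)
```

```text
cam [ 0.45632111 -0.15177299  0.91841742] 421.2710975787794
guard 1442 c 721.5 -38.1 size 50.7 141.1 ang 82.6 zmed 0.0564 [ 0.7223 -0.0387  0.0562]
small 633 c 634.1 -162.0 size 89.0 32.9 ang 6.4 zmed 0.0372 [ 0.6331 -0.1619  0.0371]
tongue/knife 688 c 589.8 -26.2 size 44.3 143.1 ang 88.1 zmed 0.0304 [ 0.587  -0.0212  0.0315]
clipfoot 523 c 473.2 -219.5 size 65.7 49.9 ang 1.6 zmed 0.0215 [ 0.4725 -0.2183  0.0213]
cliptop 155 c 473.8 -220.2 size 25.9 29.2 ang 89.5 zmed 0.074 [ 0.4734 -0.2196  0.0732]
clipjaw 205 c 473.8 -219.3 size 27.7 29.1 ang 89.2 zmed 0.0702 [ 0.4734 -0.2192  0.0678]
lemon 693 c 753.9 -197.0 size 56.7 107.9 ang 28.9 zmed 0.0456 [ 0.7423 -0.18    0.0437]
garlic 494 c 699.7 -295.3 size 53.4 55.6 ang 6.6 zmed 0.0371 [ 0.6978 -0.294   0.0367]
plate 327 c 560.6 -0.7 size 104.1 113.2 ang 0.2 zmed 0.0274 [ 0.5512 -0.0154  0.0256]
basket 2005 c 677.9 104.6 size 377.5 46.1 ang 2.7 zmed 0.0897 [0.6908 0.1001 0.0748]
table 1021 c 431.4 -109.5 size 66.5 64.6 ang 89.2 zmed -0.0005 [ 0.4312 -0.1097 -0.0005]
```

View pics/c1.png

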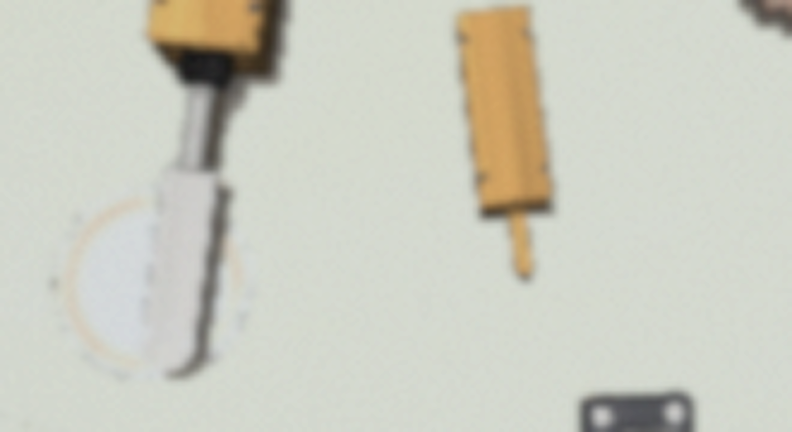

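Crop: the large guard's mouth is at (205,50), black handle (205,68), neck (200,125), blade (185,270), tip about (180,375); the small guard is at (505,110). Sizes confirm the choice: 141x51x56 mm against 89x33x37 mm. Now the exact knife and clip axes.

Run:
```python
from h import *
p,d,c=load('top0'); W=world(d,c)
P=W[160:260,150:205].reshape(-1,3)
g=W[95:190,150:235].reshape(-1,3)
k=P[(P[:,2]>.0315)&(P[:,2]<.046)]; 
for x in np.arange(.46,.67,.01):
    m=(k[:,0]>=x)&(k[:,0]<x+.01); q=k[m]
    if len(q)>3: print(round(x+.005,3),len(q),'ymid',round((np.percentile(q[:,1],4)+np.percentile(q[:,1],96))/2,4),'w',round(np.ptp(q[:,1]),4),'z',np.median(q[:,2]).round(4))
top=g[(g[:,2]>.052)&(g[:,2]<.062)]
for x in np.arange(.64,.8,.015):
    q=top[(top[:,0]>=x)&(top[:,0]<x+.015)]
    if len(q)>3: print('G',round(x+.0075,3),round((q[:,1].min()+q[:,1].max())/2,4),round(np.ptp(q[:,1]),4))
print('x range by y', [(y,top[abs(top[:,1]-y)<.004][:,0].min().round(4),top[abs(top[:,1]-y)<.004][:,0].max().round(4)) for y in (-.045,-.035,-.025)])
C=W[235:290,255:300].reshape(-1,3); f=C[(C[:,2]>.015)&(C[:,2]<.028)];
for a,b in ((0,1),(1,0)):
    for t in np.arange(f[:,a].min()+.004,f[:,a].max()-.004,.01):
        q=f[abs(f[:,a]-t)<.004]; print('foot','xy'[a],t.round(3),'mid',((q[:,b].min()+q[:,b].max())/2).round(4),np.ptp(q[:,b]).round(4))
j=C[C[:,2]>.06]; 
for s in (j[j[:,0]<.4735],j[j[:,0]>.4735]): print('jaw',s.min(0).round(4),s.max(0).round(4))
```

```text
0.575 11 ymid -0.0209 w 0.0188 z 0.0318
0.585 26 ymid -0.0211 w 0.0213 z 0.0328
0.595 30 ymid -0.0221 w 0.0212 z 0.0334
0.605 40 ymid -0.0222 w 0.0232 z 0.0332
0.615 28 ymid -0.0247 w 0.0105 z 0.0366
0.625 26 ymid -0.0261 w 0.0127 z 0.0375
0.635 30 ymid -0.0269 w 0.0111 z 0.0386
0.645 47 ymid -0.0292 w 0.0232 z 0.0398
0.655 59 ymid -0.0352 w 0.045 z 0.0416
0.665 8 ymid -0.0329 w 0.0453 z 0.0375
G 0.662 -0.0313 0.0484
G 0.678 -0.0322 0.0505
G 0.692 -0.0338 0.0509
G 0.708 -0.036 0.0506
G 0.722 -0.0379 0.0512
G 0.738 -0.0397 0.0514
G 0.753 -0.0426 0.0495
G 0.768 -0.0447 0.0499
G 0.783 -0.0464 0.0499
G 0.798 -0.0355 0.0238
x range by y [(-0.045, np.float64(0.6559), np.float64(0.7914)), (-0.035, np.float64(0.6562), np.float64(0.7906)), (-0.025, np.float64(0.6581), np.float64(0.7941))]
foot x 0.445 mid -0.2203 0.0461
foot x 0.455 mid -0.2197 0.0485
foot x 0.465 mid -0.2199 0.0487
foot x 0.475 mid -0.2201 0.0487
foot x 0.485 mid -0.2193 0.0469
foot x 0.495 mid -0.2186 0.0489
foot y -0.241 mid 0.474 0.0624
foot y -0.231 mid 0.4731 0.0645
foot y -0.221 mid 0.4733 0.0646
foot y -0.211 mid 0.4735 0.0646
foot y -0.201 mid 0.4725 0.0623
jaw [ 0.4591 -0.233   0.0634] [ 0.4691 -0.2072  0.0834]
jaw [ 0.4771 -0.2316  0.066 ] [ 0.4884 -0.2073  0.084 ]
```

Run:
```python
from h import *
for t in ('top0','scene0'):
    p,d,c=load(t); W=world(d,c).reshape(-1,3); W=W[~np.isnan(W[:,0])]
    print(t)
    for x in np.arange(.1,.9,.1):
        print(round(x,1),[ (lambda q: round(np.percentile(q[:,2],99.5),2) if len(q)>5 else None)(W[(abs(W[:,0]-x-.05)<.05)&(abs(W[:,1]-y-.05)<.05)]) for y in np.arange(-.3,.7,.1)])
p,d,c=load('top0');W=world(d,c)
k=W[160:260,150:205].reshape(-1,3)
m=np.abs(k[:,1]-(-.026-.122*(k[:,0]-.6275)))<.006; k=k[m]
for x in np.arange(.5,.66,.01):
    q=k[(k[:,0]>=x)&(k[:,0]<x+.01)]
    if len(q): print(round(x+.005,3),len(q),np.median(q[:,2]).round(4))
```

```text
top0
0.1 [np.float64(-0.83), np.float64(-0.51), np.float64(-0.5), np.float64(-0.51), np.float64(-0.53), np.float64(-0.83), np.float64(-0.83), np.float64(-0.83), np.float64(-0.83), np.float64(-0.83)]
0.2 [None, None, None, None, None, None, None, None, None, None]
0.3 [np.float64(0.01), np.float64(0.01), np.float64(0.0), np.float64(0.0), np.float64(0.0), np.float64(0.0), np.float64(0.02), None, None, None]
0.4 [np.float64(0.08), np.float64(0.02), np.float64(0.0), np.float64(0.11), np.float64(0.12), np.float64(0.12), np.float64(0.09), np.float64(-0.17), None, None]
0.5 [np.float64(0.02), np.float64(0.04), np.float64(0.03), np.float64(0.13), np.float64(0.13), np.float64(0.15), np.float64(0.12), None, None, None]
0.6 [np.float64(0.05), np.float64(0.04), np.float64(0.06), np.float64(0.13), np.float64(0.18), np.float64(0.21), np.float64(0.14), None, None, None]
0.7 [np.float64(0.05), np.float64(0.06), np.float64(0.06), np.float64(0.17), np.float64(0.23), np.float64(0.23), np.float64(0.14), None, None, None]
0.8 [np.float64(0.21), np.float64(0.11), np.float64(0.06), np.float64(0.13), np.flo
[... 556 characters left out ...]
at64(0.04), np.float64(0.06), np.float64(0.13), np.float64(0.18), np.float64(0.34), np.float64(0.24), None, None, None]
0.7 [np.float64(0.05), np.float64(0.06), np.float64(0.06), np.float64(0.16), np.float64(0.23), np.float64(0.36), np.float64(0.36), np.float64(0.52), np.float64(0.51), None]
0.8 [np.float64(0.21), np.float64(0.11), np.float64(0.06), np.float64(0.09), np.float64(0.13), np.float64(0.13), None, None, None, None]
0.505 29 -0.0011
0.515 26 -0.0005
0.525 31 0.0255
0.535 29 0.0265
0.545 27 0.0273
0.555 25 0.0285
0.565 28 0.029
0.575 26 0.0294
0.585 29 0.0317
0.595 24 0.033
0.605 26 0.0333
0.615 42 0.0343
0.625 37 0.0359
0.635 39 0.038
0.645 30 0.0402
0.655 36 0.0423
0.665 26 0.0565
```

Request:
servo_tool(deltas=[[[-1.2,1.6,-2.0],0,8.5],[[-2.4,3.2,-1.5],0,8.5],[[-2.4,3.2,-1.5],0,8.5],[[-2.4,3.2,0],0,8.5],[[-2.4,3.2,0],0,8.5],[[-2.4,3.2,0],0,8.5],[[-2.4,3.2,0],0,8.5],[[-2.4,3.2,0],0,8.5],[[-2.4,3.2,0],0,8.5],[[-2.4,3.2,0],0,8.5],[[-2.4,3.2,0],0,8.5],[[-1.5,2,0],0,8.5]], force=100)

```text
clock: 1.1
position: [0.4673, 0.1858, 0.2779]
ee_rot: [0.826, 0.564, -0.005, 0.0]
ft_force: [0.4, 0.8, 1.4]
grip_width: 0.995
```

```bash
cat >> h.py <<'E'
def plan(x,y,z,yaw):
    """tool-frame cm shift to target, and turn about tool z (rad); yaw = world angle of tool x in deg"""
    o=telemetry.get_obs(); Rm=R.from_quat(o['ee_rot']).as_matrix()
    d=Rm.T@(np.array([x,y,z])-o['position'])*100
    yw=np.degrees(np.arctan2(Rm[1,0],Rm[0,0])); t=-np.radians((yaw-yw+180)%360-180)
    print('pos',o['position'].round(4),'yaw',yw.round(2),'tilt',Rm[:,2].round(3),'| shift cm',d.round(2),'len',np.linalg.norm(d).round(2),'turn',round(t,3),'| j',o['joint_pos'].round(2),'F',o['ft_force'].round(1),'g',round(o['grip_width'],3),'t',round(o['clock'],2))
E
python3 -c "
from h import *
plan(.595,-.022,.15,82.7)"
```

```text
pos [0.4673 0.1858 0.2779] yaw 68.68 tilt [-0.007 -0.006 -1.   ] | shift cm [-14.62  19.51  12.81] len 27.54 turn -0.245 | j [-0.73  0.04  0.27  1.71 -0.01  1.4   0.74] F [0.4 0.8 1.4] g 0.995 t 1.1
```

Request:
servo_tool(deltas=[[[-2.4,3.2,0.5],0,8.5],[[-2.4,3.2,1],0,8.5],[[-2.4,3.2,1],0,8.5],[[-2.4,3.2,1],0,8.5],[[-2.4,3.2,1],0,8.5],[[-2.4,3.2,1],0,8.5],[[0,0,2],-0.12,8.5],[[0,0,2],-0.12,8.5]])

```text
clock: 1.77
position: [0.5961, -0.0301, 0.1838]
ee_rot: [0.753, 0.658, -0.003, 0.003]
ft_force: [0.2, -0.2, -0.2]
grip_width: 0.996
```

Run:
```python
from h import *
p,d,c=grab('wrist','w1'); cv2.imwrite('pics/w1v.png',cv2.resize(p,(640,480)))
plan(.595,-.022,.15,82.7)
```

```text
pos [ 0.5941 -0.0311  0.1796] yaw 82.73 tilt [-0.006 -0.009 -1.   ] | shift cm [ 0.94 -0.01  2.95] len 3.1 turn 0.001 | j [-0.38  0.31  0.43  1.63 -0.13  1.23  1.52] F [-2.3 -1.7 -3.6] g 0.99 t 1.82
```

View pics/w1v.png

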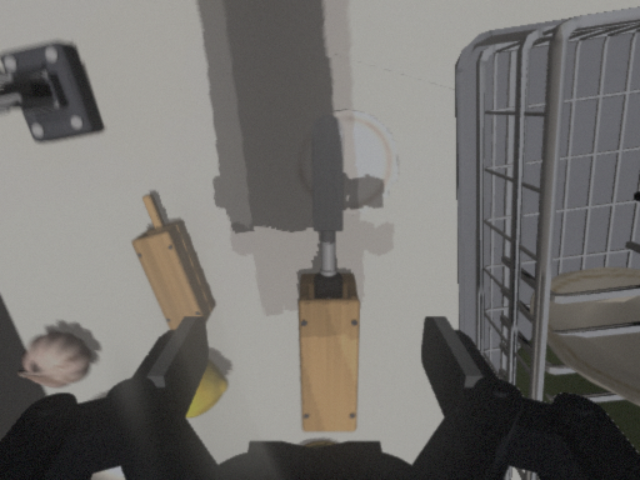

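Wrist picture: blade at (327,175), neck (328,255), black handle in the mouth (328,287), large guard (328,365); small guard at (178,270). Measure the knife's tilt from its depth.

Run:
```python
from h import *
p,d,c=load('w1'); W=world(d,c)
k=W[80:245,225:300].reshape(-1,3); k=k[~np.isnan(k[:,0])]
for x in np.arange(.5,.7,.01):
    q=k[(k[:,0]>=x)&(k[:,0]<x+.01)&(k[:,2]>.012)]
    if len(q): 
        m=q[np.abs(q[:,1]-np.median(q[:,1]))<.003]
        print(round(x+.005,3),len(q),'z',np.median(m[:,2]).round(4),'y',((q[:,1].min()+q[:,1].max())/2).round(4),np.ptp(q[:,1]).round(4))
g=k[k[:,2]>.05]; print('mouth x',g[:,0].min(),g[:,1].min(),g[:,1].max())
t=W[60:150,190:240].reshape(-1,3); print('table',np.nanmedian(t[:,2]))
```

```text
0.515 38 z 0.0255 y -0.0115 0.0133
0.525 254 z 0.026 y -0.0118 0.0231
0.535 276 z 0.0268 y -0.0126 0.0241
0.545 269 z 0.0278 y -0.0139 0.0244
0.555 265 z 0.0289 y -0.015 0.0246
0.565 259 z 0.0301 y -0.0164 0.0248
0.575 245 z 0.031 y -0.0181 0.0239
0.585 246 z 0.0317 y -0.0194 0.0242
0.595 238 z 0.0328 y -0.0206 0.0243
0.605 192 z 0.036 y -0.0215 0.0237
0.615 113 z 0.0378 y -0.0232 0.0124
0.625 113 z 0.0387 y -0.0244 0.0125
0.635 128 z 0.0397 y -0.0262 0.0137
0.645 220 z 0.0418 y -0.0278 0.0236
0.655 735 z 0.0439 y -0.0293 0.0489
0.665 146 z 0.0264 y -0.0253 0.0424
0.675 7 z 0.026 y -0.0154 0.0034
mouth x 0.6532126445356883 -0.053780288093260915 -0.004684749220198162
table -0.00023570985198658378
```

Request:
servo_tool(deltas=[[[1.0,-0.3,1.0],0.01,8.5],[[0,0,3],0,8.5],[[0,0,3],0,8.5],[[0,0,2.5],0,8.5],[[0,0,1.5],0,8.5],[[0,0,0],0,8.5],[[0,0,0],0,8.5]])

```text
clock: 2.4
position: [0.5898, -0.02, 0.0657]
ee_rot: [0.759, 0.651, -0.007, -0.0]
ft_force: [0.3, 0.4, 0.4]
grip_width: 0.998
```

```bash
python3 -c "
from h import *
plan(.592,-.0203,.009,82.1)"
```

```text
pos [ 0.5898 -0.02    0.0657] yaw 81.2 tilt [-0.01  -0.009 -1.   ] | shift cm [0.06 0.27 5.67] len 5.68 turn -0.016 | j [-0.38  0.43  0.4   1.75 -0.18  1.02  1.51] F [0.3 0.4 0.4] g 0.998 t 2.4
```

Request:
servo_tool(deltas=[[[0,0.2,2.0],-0.016,8.5],[[0,0,2],0,8.5],[[0,0,1],0,8.5],[[0,0,0.6],0,8.5],[[0,0,0],0,8.5]])

```text
clock: 2.82
position: [0.5957, -0.019, 0.0152]
ee_rot: [0.755, 0.656, -0.003, 0.002]
ft_force: [0.7, 0.2, -0.5]
grip_width: 0.996
```

```bash
python3 -c "
from h import *
plan(.592,-.0203,.009,82.1)"
```

```text
pos [ 0.5957 -0.019   0.0152] yaw 81.93 tilt [-0.002 -0.007 -1.   ] | shift cm [-0.18 -0.35  0.63] len 0.74 turn -0.003 | j [-0.35  0.5   0.38  1.77 -0.22  0.92  1.55] F [ 0.7  0.2 -0.5] g 0.996 t 2.82
```

Request:
servo_tool(deltas=[[[-0.15,-0.4,0.5],0,8.5],[[0,0,0],0,8.5],[[0,0,0],0,4],[[0,0,0],0,2],[[0,0,0],0,1.5],[[0,0,0],0,1.5],[[0,0,0],0,1.5],[[0,0,0],0,1.5],[[0,0,0],0,1.5]], force=40)

```text
clock: 3.57
position: [0.5939, -0.0198, 0.015]
ee_rot: [0.756, 0.655, -0.0, 0.004]
ft_force: [-0.2, -0.8, -1.3]
grip_width: 0.267
```

```bash
python3 -c "
from h import *
plan(.592,-.0203,.009,82.1)"
```

```text
pos [ 0.5939 -0.0198  0.015 ] yaw 81.85 tilt [ 0.004 -0.006 -1.   ] | shift cm [-0.07 -0.18  0.59] len 0.63 turn -0.004 | j [-0.35  0.49  0.38  1.78 -0.22  0.91  1.55] F [-0.2 -0.8 -1.3] g 0.267 t 3.57
```

Request:
servo_tool(deltas=[[[0,0,-0.5],0,1.5],[[0,0,-0.5],0,1.5],[[0,0,-0.5],0,1.5],[[0,0,-0.3],0,1.5],[[0,0,0],0,1.5]], force=40)

```text
clock: 3.98
position: [0.5923, -0.0194, 0.0333]
ee_rot: [0.755, 0.655, -0.002, 0.003]
ft_force: [2.3, -0.8, -5.2]
grip_width: 0.266
```

```bash
cat > k.py <<'E'
from h import *
def knife(tag,u=(225,300),v=(80,245),zmin=.012):
    o=telemetry.get_obs(); p,d,c=grab('wrist',tag); W=world(d,c)
    return p,d,c,W
E
python3 - <<'E'
from h import *
plan(.592,-.0203,.028,82.1)
p,d,c=grab('top','t2'); W=world(d,c)
p,d,c=grab('wrist','w2'); W=world(d,c)
cv2.imwrite('pics/w2v.png',cv2.resize(p,(640,480)))
k=W[:,200:330].reshape(-1,3); k=k[~np.isnan(k[:,0])]
k=k[np.abs(k[:,1]-(-.0245-.138*(k[:,0]-.6245)))<.003]
for x in np.arange(.5,.67,.01):
    q=k[(k[:,0]>=x)&(k[:,0]<x+.01)]
    if len(q): print(round(x+.005,3),len(q),np.median(q[:,2]).round(4))
E
```

```text
pos [ 0.5923 -0.0194  0.0333] yaw 81.88 tilt [ 0.001 -0.006 -1.   ] | shift cm [-0.09 -0.02  0.53] len 0.54 turn -0.004 | j [-0.36  0.47  0.39  1.77 -0.2   0.95  1.54] F [ 2.3 -0.8 -5.2] g 0.266 t 3.98
0.505 218 -0.0004
0.515 386 0.0545
0.525 384 0.0551
0.535 364 0.0542
0.545 333 0.0536
0.555 289 0.0528
0.565 258 0.0522
0.575 272 0.0514
0.585 759 0.1107
0.595 201 0.05
0.605 239 0.0516
0.615 185 0.0518
0.625 171 0.051
0.635 169 0.0507
0.645 51 0.0501
```

Request:
servo_tool(deltas=[[[0,0,0.5],0,1.5],[[0,0,0.5],0,1.5],[[0,0,0.4],0,1.5],[[0,0,0],0,1.5]], force=40)

```text
clock: 4.42
position: [0.5933, -0.0196, 0.0182]
ee_rot: [0.755, 0.655, -0.001, 0.003]
ft_force: [-0.7, 0.4, 1.7]
grip_width: 0.267
```

```bash
cat > k.py <<'E'
from h import *
import sys
def prof(tag,x0=.6245,y0=-.0245,s=-.138,rng=(.48,.67)):
    p,d,c=grab('wrist',tag); W=world(d,c)
    k=W.reshape(-1,3); k=k[~np.isnan(k[:,0])]
    k=k[(np.abs(k[:,1]-(y0+s*(k[:,0]-x0)))<.003)&(k[:,2]<.09)]
    for x in np.arange(*rng,.01):
        q=k[(k[:,0]>=x)&(k[:,0]<x+.01)]
        if len(q): print((round(x+.005,3),np.median(q[:,2]).round(4)),end=' ')
E
python3 - <<'E'
from k import *
plan(.592,-.0203,.028,82.1)
prof('w3')
E
```

```text
pos [ 0.5933 -0.0196  0.0182] yaw 81.87 tilt [ 0.003 -0.006 -1.   ] | shift cm [-0.09 -0.11 -0.98] len 0.99 turn -0.004 | j [-0.36  0.49  0.38  1.78 -0.22  0.92  1.55] F [-0.7  0.4  1.7] g 0.267 t 4.42
(np.float64(0.485), np.float64(-0.0003)) (np.float64(0.495), np.float64(-0.0001)) (np.float64(0.505), np.float64(-0.0003)) (np.float64(0.515), np.float64(0.0009)) (np.float64(0.525), np.float64(0.0354)) (np.float64(0.535), np.float64(0.0355)) (np.float64(0.545), np.float64(0.0355)) (np.float64(0.555), np.float64(0.0354)) (np.float64(0.565), np.float64(0.0355)) (np.float64(0.575), np.float64(0.0355)) (np.float64(0.585), np.float64(0.0354)) (np.float64(0.595), np.float64(0.0355)) (np.float64(0.605), np.float64(0.0379)) (np.float64(0.615), np.float64(0.0387)) (np.float64(0.625), np.float64(0.0388)) (np.float64(0.635), np.float64(0.0388)) (np.float64(0.645), np.float64(0.0392))
```

Knife is now exactly level (blade top 35.5 mm throughout). Tighten and draw out.

Request:
servo_tool(deltas=[[[0,0,0],0,1],[[0,0,0],0,1],[[0,0,-0.3],0,1],[[0,-1,0],0,1],[[0,-1.5,0],0,1],[[0,-2,0],0,1],[[0,-2,0],0,1],[[0,-2,0],0,1],[[0,-2,0],0,1],[[0,-1.5,0],0,1],[[0,0,0],0,1]], force=110)

```text
clock: 5.38
position: [0.4709, -0.0031, 0.0225]
ee_rot: [0.756, 0.655, 0.0, 0.004]
ft_force: [0.2, -0.1, -0.9]
grip_width: 0.246
```

Run:
```python
from k import *
plan(.474,-.1865,.16,1.7)
```

```text
pos [ 0.4709 -0.0031  0.0225] yaw 81.79 tilt [ 0.006 -0.006 -1.   ] | shift cm [-18.18   3.02 -13.63] len 22.93 turn 1.398 | j [-0.46  0.24  0.4   2.09 -0.12  0.82  1.44] F [ 0.2 -0.1 -0.9] g 0.246 t 5.38
```

Request:
servo_tool(deltas=[[[0,0,-3],0,1],[[0,0,-4],0,1],[[0,0,-4],0,1],[[0,0,-2.5],0.1,1],[[0,0,0],0.115,1],[[0,0,0],0.115,1],[[0,0,0],0.115,1],[[0,0,0],0.115,1],[[0,0,0],0.115,1],[[0,0,0],0.115,1],[[0,0,0],0.115,1],[[0,0,0],0.115,1]])

```text
clock: 6.38
position: [0.4745, -0.004, 0.1706]
ee_rot: [0.984, 0.179, 0.007, 0.004]
ft_force: [0.6, -0.9, -1.9]
grip_width: 0.244
```

Run:
```python
from k import *
plan(.474,-.1865,.16,1.7)
```

```text
pos [ 0.4745 -0.004   0.1706] yaw 20.66 tilt [ 0.015 -0.004 -1.   ] | shift cm [-6.5  17.05  1.14] len 18.28 turn 0.331 | j [-0.52  0.02  0.44  1.96 -0.    1.15  0.28] F [ 0.6 -0.9 -1.9] g 0.244 t 6.38
```

Request:
servo_tool(deltas=[[[0,0,0],0.12,1],[[0,0,0],0.12,1],[[0,2,0],0.09,1],[[0,3.5,0],0,1],[[0,3.5,0],0,1],[[0,3.5,0],0,1],[[0,3,0],0,1],[[0,2,0],0,1],[[0,0,0],0,1],[[0,0,0],0,1]])

```text
clock: 7.22
position: [0.4827, -0.188, 0.1762]
ee_rot: [1.0, 0.004, 0.012, 0.003]
ft_force: [-0.1, 0.4, -0.6]
grip_width: 0.246
```

Run:
```python
from k import *
plan(.474,-.1865,.16,1.7)
p,d,c=grab('wrist','w4'); cv2.imwrite('pics/w4v.png',cv2.resize(p,(768,576)))
plan(.474,-.1865,.16,1.7)
```

```text
pos [ 0.4827 -0.188   0.1762] yaw 0.48 tilt [ 0.024 -0.006 -1.   ] | shift cm [-0.91 -0.17  1.6 ] len 1.85 turn -0.021 | j [-0.3   0.12  0.63  1.86 -0.08  1.16  0.37] F [-0.1  0.4 -0.6] g 0.246 t 7.22
pos [ 0.4827 -0.188   0.1763] yaw 0.49 tilt [ 0.024 -0.006 -1.   ] | shift cm [-0.91 -0.17  1.6 ] len 1.85 turn -0.021 | j [-0.3   0.12  0.63  1.86 -0.08  1.16  0.37] F [-1.2 -0.3 -0.5] g 0.244 t 7.27
```

View pics/w4v.png

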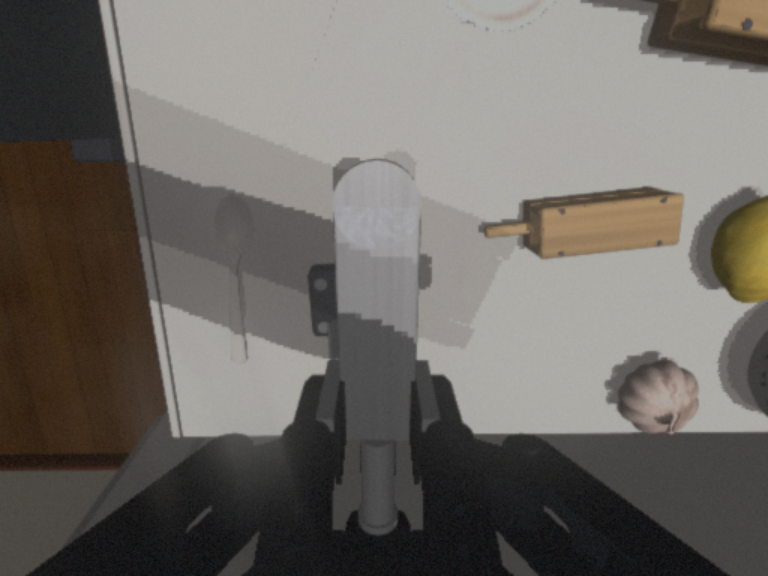

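The blade runs from its tip (378,160) straight down to the neck (378,490), gripped squarely; clip foot corner at (320,300). Measure where the neck is relative to the TCP.

```bash
cat >> k.py <<'E'
def clipk(tag,zr=(.16,.215),half=.014,new=True,cx=None):
    o=telemetry.get_obs(); 
    if new: p,d,c=grab('wrist',tag)
    else: p,d,c=load(tag)
    W=world(d,c).reshape(-1,3); x=o['position'][0] if cx is None else cx
    k=W[(np.abs(W[:,0]-x)<half)&(W[:,2]>zr[0])&(W[:,2]<zr[1])]
    print('tip y max',np.percentile(k[:,1],99.7).round(4),'ymin',k[:,1].min().round(4))
    for y in np.arange(k[:,1].min(),k[:,1].max(),.008):
        q=k[(k[:,1]>=y)&(k[:,1]<y+.008)]
        if len(q)>5: print(round(y+.004-o['position'][1],4),len(q),'xmid',((q[:,0].min()+q[:,0].max())/2).round(4),'w',np.ptp(q[:,0]).round(4),'z',np.median(q[:,2]).round(4))
E
python3 - <<'E'
from k import *
clipk('w4',new=False)
E
```

```text
tip y max -0.1118 ymin -0.2428
-0.0508 379 xmid 0.4827 w 0.0239 z 0.1924
-0.0428 332 xmid 0.4826 w 0.0137 z 0.1944
-0.0348 260 xmid 0.4824 w 0.011 z 0.1947
-0.0268 284 xmid 0.4824 w 0.0119 z 0.1948
-0.0188 309 xmid 0.4823 w 0.0117 z 0.1952
-0.0108 714 xmid 0.4817 w 0.0245 z 0.1933
-0.0028 829 xmid 0.4816 w 0.0241 z 0.1933
0.0052 930 xmid 0.4822 w 0.0269 z 0.1936
0.0132 1333 xmid 0.4827 w 0.028 z 0.1939
0.0212 815 xmid 0.4818 w 0.0239 z 0.1937
0.0292 866 xmid 0.4818 w 0.0239 z 0.1939
0.0372 925 xmid 0.4816 w 0.0239 z 0.1942
0.0452 979 xmid 0.4815 w 0.0241 z 0.1944
0.0532 1056 xmid 0.4814 w 0.0238 z 0.1946
0.0612 1123 xmid 0.4814 w 0.0241 z 0.1949
0.0692 1122 xmid 0.4812 w 0.0234 z 0.1951
0.0772 322 xmid 0.4812 w 0.0167 z 0.1953
```

Request:
servo_tool(deltas=[[[-0.9,0,1.0],-0.01,1],[[0,0,2.5],0,1],[[0,0,2.5],0,1],[[0,0,2],0,1],[[0,0,1],0,1],[[0,0,0],0,1],[[0,0,0],0,1]])

```text
clock: 7.85
position: [0.4797, -0.1816, 0.0852]
ee_rot: [1.0, 0.014, 0.014, 0.002]
ft_force: [-0.2, -1.2, -0.4]
grip_width: 0.247
```

Run:
```python
from k import *
plan(.474,-.188,.0476,1.7)
clipk('w5',zr=(.085,.125))
```

```text
pos [ 0.4797 -0.1816  0.0852] yaw 1.64 tilt [ 0.029 -0.004 -1.   ] | shift cm [-0.7   0.61  3.74] len 3.85 turn -0.001 | j [-0.27  0.23  0.61  1.97 -0.17  0.96  0.45] F [-0.2 -1.2 -0.4] g 0.247 t 7.85
tip y max -0.1054 ymin -0.2359
-0.0503 411 xmid 0.4807 w 0.0238 z 0.1013
-0.0423 318 xmid 0.4804 w 0.0136 z 0.1034
-0.0343 261 xmid 0.48 w 0.0111 z 0.1035
-0.0263 294 xmid 0.4798 w 0.0121 z 0.1039
-0.0183 304 xmid 0.4796 w 0.0119 z 0.1041
-0.0103 742 xmid 0.4786 w 0.0245 z 0.1022
-0.0023 846 xmid 0.4784 w 0.0243 z 0.1023
0.0057 974 xmid 0.479 w 0.0264 z 0.1026
0.0137 1293 xmid 0.4797 w 0.028 z 0.1028
0.0217 819 xmid 0.4782 w 0.024 z 0.1027
0.0297 866 xmid 0.478 w 0.0235 z 0.103
0.0377 935 xmid 0.4778 w 0.024 z 0.1032
0.0457 976 xmid 0.4776 w 0.0236 z 0.1034
0.0537 1042 xmid 0.4775 w 0.0234 z 0.1037
0.0617 1095 xmid 0.4774 w 0.0231 z 0.104
0.0697 1073 xmid 0.4772 w 0.0226 z 0.1042
0.0777 264 xmid 0.4768 w 0.0155 z 0.1044
```

Request:
servo_tool(deltas=[[[-0.65,0.6,0],0,1],[[-0.1,0,0],0,1],[[0,0,0],0,1],[[0,0,0],0,1]])

```text
clock: 8.23
position: [0.4738, -0.1886, 0.0887]
ee_rot: [1.0, 0.015, 0.017, 0.002]
ft_force: [1.0, 0.2, -1.0]
grip_width: 0.246
```

Run:
```python
from k import *
plan(.4732,-.188,.0476,1.7)
```

```text
pos [ 0.4738 -0.1886  0.0887] yaw 1.68 tilt [ 0.035 -0.004 -0.999] | shift cm [-0.2  -0.09  4.11] len 4.11 turn -0.0 | j [-0.27  0.21  0.62  1.98 -0.16  0.96  0.46] F [ 1.   0.2 -1. ] g 0.246 t 8.23
```

Request:
servo_tool(deltas=[[[-0.05,0.0,1],0,1],[[-0.05,0.05,1],0,1],[[-0.03,0,0.4],0,1],[[0,0,0],0,1],[[0,0,0],0,1]])

```text
clock: 8.65
position: [0.4736, -0.1894, 0.0625]
ee_rot: [1.0, 0.014, 0.018, 0.002]
ft_force: [-1.2, -0.1, -1.3]
grip_width: 0.244
```

Run:
```python
from k import *
plan(.4732,-.188,.0476,1.7)
```

```text
pos [ 0.4736 -0.1894  0.0625] yaw 1.66 tilt [ 0.036 -0.004 -0.999] | shift cm [-0.09 -0.15  1.48] len 1.49 turn -0.001 | j [-0.25  0.25  0.61  2.   -0.19  0.9   0.49] F [-1.2 -0.1 -1.3] g 0.244 t 8.65
```

Request:
servo_tool(deltas=[[[0,-0.1,0.5],0,1],[[0,0,0.5],0,1],[[0,0,0.5],0,1],[[0,0,0.4],0,1],[[0,0,0.3],0,1]])

```text
clock: 9.07
position: [0.4768, -0.1885, 0.0438]
ee_rot: [1.0, 0.014, 0.02, 0.001]
ft_force: [-4.9, 4.5, 15.2]
grip_width: 0.244
```

Run:
```python
from k import *
plan(.4732,-.188,.0476,1.7)
clipk('w6',zr=(.05,.08))
```

```text
pos [ 0.4768 -0.1885  0.0438] yaw 1.62 tilt [ 0.04  -0.002 -0.999] | shift cm [-0.34 -0.06 -0.39] len 0.52 turn -0.001 | j [-0.23  0.29  0.6   2.01 -0.23  0.86  0.51] F [-4.9  4.5 15.2] g 0.244 t 9.07
tip y max -0.1127 ymin -0.2405
-0.048 217 xmid 0.4764 w 0.018 z 0.0648
-0.04 483 xmid 0.4754 w 0.0235 z 0.0659
-0.032 750 xmid 0.4763 w 0.0271 z 0.0678
-0.024 791 xmid 0.4761 w 0.0267 z 0.0677
-0.016 679 xmid 0.4761 w 0.0261 z 0.0648
-0.008 732 xmid 0.475 w 0.023 z 0.0617
0.0 763 xmid 0.4747 w 0.0232 z 0.0615
0.008 1265 xmid 0.4767 w 0.028 z 0.0617
0.016 814 xmid 0.4754 w 0.0238 z 0.0608
0.024 838 xmid 0.4753 w 0.0237 z 0.0605
0.032 890 xmid 0.4752 w 0.0236 z 0.0603
0.04 949 xmid 0.4749 w 0.0239 z 0.06
0.048 993 xmid 0.4748 w 0.0238 z 0.0598
0.056 1046 xmid 0.4748 w 0.0237 z 0.0596
0.064 1103 xmid 0.4747 w 0.0235 z 0.0593
0.072 896 xmid 0.4745 w 0.0221 z 0.0591
0.08 29 xmid 0.4746 w 0.0071 z 0.0587
```

Force peaked at 15 N and the blade stands at about 60 mm: it looks seated. Relax and let go.

Request:
servo_tool(deltas=[[[0,0,-0.15],0,1],[[0,0,0],0,3],[[0,0,0],0,5.5],[[0,0,0],0,5.5],[[0,0,0],0,5.5],[[0,0,0],0,5.5],[[0,0,0],0,5.5]])

```text
clock: 9.7
position: [0.4767, -0.1883, 0.0446]
ee_rot: [1.0, 0.014, 0.02, 0.001]
ft_force: [-0.5, -0.3, -0.2]
grip_width: 0.647
```

Run:
```python
from k import *
plan(.4732,-.188,.1076,1.7)
clipk('w7',zr=(.05,.08),cx=.4745)
```

```text
pos [ 0.4767 -0.1883  0.0446] yaw 1.63 tilt [ 0.039 -0.002 -0.999] | shift cm [-0.11 -0.02 -6.31] len 6.31 turn -0.001 | j [-0.24  0.29  0.6   2.01 -0.23  0.86  0.51] F [-0.5 -0.3 -0.2] g 0.647 t 9.7
tip y max -0.1126 ymin -0.2383
-0.046 186 xmid 0.4732 w 0.0146 z 0.0664
-0.038 472 xmid 0.4726 w 0.0216 z 0.0678
-0.03 706 xmid 0.4728 w 0.0245 z 0.069
-0.022 977 xmid 0.4728 w 0.0246 z 0.0684
-0.014 613 xmid 0.4727 w 0.0243 z 0.0639
-0.006 668 xmid 0.4716 w 0.0222 z 0.0617
0.002 694 xmid 0.4715 w 0.0219 z 0.0613
0.01 699 xmid 0.4714 w 0.0216 z 0.0608
0.018 722 xmid 0.4713 w 0.0213 z 0.0605
0.026 742 xmid 0.4707 w 0.0202 z 0.0602
0.034 761 xmid 0.4706 w 0.02 z 0.0599
0.042 790 xmid 0.4705 w 0.0197 z 0.0594
0.05 816 xmid 0.4703 w 0.0194 z 0.059
0.058 841 xmid 0.4702 w 0.0192 z 0.0585
0.066 865 xmid 0.4701 w 0.0189 z 0.0582
0.074 561 xmid 0.4693 w 0.0173 z 0.0575
```

Request:
servo_tool(deltas=[[[0,0,-2],0,5.5],[[0,0,-3],0,7],[[0,0,-2.5],0,8.5],[[-0.1,2.4,0],0,8.5],[[-0.1,2.5,0],-0.015,8.5],[[0,2.5,0],0,8.5],[[0,0,0],0,8.5],[[0,0,0],0,8.5]])

```text
clock: 10.42
position: [0.4754, -0.2638, 0.1241]
ee_rot: [0.999, 0.024, 0.021, 0.002]
ft_force: [0.3, 0.4, -0.6]
grip_width: 0.998
```

Run:
```python
from k import *
plan(.474,-.2626,.043,2.6)
clipk('w8',zr=(.05,.09),half=.022,cx=.473)
p,d,c=grab('top','t8'); W=world(d,c).reshape(-1,3)
cv2.imwrite('pics/w8v.png',cv2.imread('pics/w8.png'))
```

```text
pos [ 0.4754 -0.2638  0.1241] yaw 2.78 tilt [ 0.041 -0.002 -0.999] | shift cm [-0.46 -0.16  8.1 ] len 8.11 turn 0.003 | j [-0.16  0.25  0.67  1.87 -0.2   1.05  0.64] F [ 0.3  0.4 -0.6] g 0.998 t 10.42
tip y max -0.1319 ymin -0.3873
-0.1195 1284 xmid 0.473 w 0.0439 z 0.0642
-0.0635 49 xmid 0.476 w 0.0197 z 0.0719
-0.0555 276 xmid 0.4764 w 0.0241 z 0.0726
-0.0475 304 xmid 0.4761 w 0.0239 z 0.0723
-0.0395 311 xmid 0.4757 w 0.0236 z 0.0719
-0.0315 308 xmid 0.4753 w 0.0232 z 0.0714
-0.0235 333 xmid 0.4746 w 0.0238 z 0.0709
-0.0155 337 xmid 0.4743 w 0.0235 z 0.0707
-0.0075 352 xmid 0.4744 w 0.0243 z 0.07
0.0005 359 xmid 0.4741 w 0.0239 z 0.0697
0.0085 372 xmid 0.4737 w 0.0237 z 0.0691
0.0165 388 xmid 0.473 w 0.0241 z 0.0687
0.0245 370 xmid 0.4727 w 0.0237 z 0.0675
0.0325 375 xmid 0.4724 w 0.0302 z 0.0681
0.0405 594 xmid 0.4722 w 0.0302 z 0.0722
0.0485 623 xmid 0.4717 w 0.0306 z 0.0721
0.0565 516 xmid 0.4715 w 0.0304 z 0.0687
0.0645 412 xmid 0.4709 w 0.0238 z 0.0621
0.0725 477 xmid 0.4706 w 0.0236 z 0.0615
0.0805 489 xmid 0.4703 w 0.0233 z 0.0611
0.0885 501 xmid 0.4703 w 0.0238 z 0.0606
0.0965 533 xmid 0.4697 w 0.0243 z 0.0601
0.1045 548 xmid 0.4694 w 0.024 z 0.0596
0.1125 566 xmid 0.4689 w 0.0235 z 0.0592
0.1205 574 xmid 0.4686 w 0.0233 z 0.0589
0.1285 599 xmid 0.4683 w 0.0241 z 0.0584
```

View pics/w8v.png

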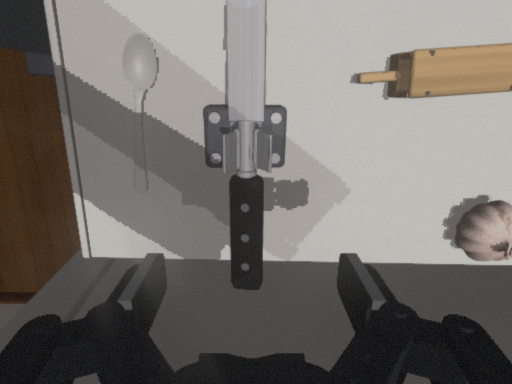

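Picture: the neck (247,145) lies between the jaws (228/262,150) over the foot (245,135), handle at (246,230), nothing touching. Measured neck (0.472,-0.2206,0.0603), tilt 0.057 rad, yaw off by 0.015: seated. Now take the handle.

Request:
servo_tool(deltas=[[[-0.3,-0.1,1.5],0,8.5],[[-0.1,0,2],0,8.5],[[0,0,2],0,8.5],[[0,0,1],0,8.5],[[0,0,0],0,8.5],[[0,0,0],0,8.5]])

```text
clock: 11.02
position: [0.4756, -0.257, 0.0569]
ee_rot: [0.999, 0.028, 0.021, 0.0]
ft_force: [-1.0, 0.1, 0.3]
grip_width: 1.0
```

Run:
```python
from k import *
plan(.474,-.2626,.044,2.6)
```

```text
pos [ 0.4756 -0.257   0.0569] yaw 3.17 tilt [ 0.042  0.    -0.999] | shift cm [-0.24  0.55  1.28] len 1.42 turn 0.01 | j [-0.12  0.34  0.63  1.93 -0.28  0.91  0.7 ] F [-1.   0.1  0.3] g 1.0 t 11.02
```

Request:
servo_tool(deltas=[[[-0.2,0.7,0.8],0.01,8.5],[[-0.05,0,0.5],0,8.5],[[0,0,0],0,8.5],[[0,0,0],0,5],[[0,0,0],0,2.5],[[0,0,0],0,1.5],[[0,0,0],0,1.5],[[0,0,0],0,1.5],[[0,0,0],0,1.5]], force=60)

```text
clock: 11.77
position: [0.4758, -0.2652, 0.0462]
ee_rot: [0.999, 0.022, 0.023, 0.001]
ft_force: [-0.8, -0.0, 0.2]
grip_width: 0.272
```

Run:
```python
from k import *
plan(.474,-.2626,.044,2.6)
```

```text
pos [ 0.4758 -0.2652  0.0462] yaw 2.56 tilt [ 0.047 -0.    -0.999] | shift cm [-0.18 -0.27  0.21] len 0.39 turn -0.001 | j [-0.1   0.36  0.63  1.93 -0.3   0.89  0.72] F [-0.8 -0.   0.2] g 0.272 t 11.77
```

Request:
servo_tool(deltas=[[[0,0,0],0,1],[[0,0,0],0,1],[[0,0,-0.6],0,1],[[0,0,-0.8],0,1],[[0,0,-1],0,1],[[0,0,-1.5],0,1],[[0,0,-3],0,1],[[0,0,-3],0,1],[[0,0,-3],0,1],[[0,0,-2],0,1],[[0,0,0],0,1]], force=115)

```text
clock: 12.68
position: [0.4669, -0.266, 0.2077]
ee_rot: [1.0, 0.021, 0.023, 0.001]
ft_force: [0.4, -0.2, -1.2]
grip_width: 0.255
```

Run:
```python
from k import *
plan(.52,-.2,.2,-97.8)
z=telemetry.get_obs()['position'][2]
clipk('w9',zr=(z-.02,z+.05),half=.035)
```

```text
pos [ 0.4669 -0.266   0.2077] yaw 2.41 tilt [ 0.047 -0.001 -0.999] | shift cm [ 5.54 -6.38  1.  ] len 8.51 turn 1.749 | j [-0.19  0.13  0.7   1.79 -0.11  1.21  0.58] F [ 0.4 -0.2 -1.2] g 0.255 t 12.68
tip y max -0.1521 ymin -0.3125
-0.0424 379 xmid 0.4677 w 0.0238 z 0.2327
-0.0344 622 xmid 0.4674 w 0.0235 z 0.2326
-0.0264 663 xmid 0.4668 w 0.0237 z 0.232
-0.0184 665 xmid 0.4665 w 0.0231 z 0.2317
-0.0104 891 xmid 0.4558 w 0.0442 z 0.2317
-0.0024 1058 xmid 0.4647 w 0.0259 z 0.2314
0.0056 2614 xmid 0.4644 w 0.0649 z 0.2319
0.0136 2844 xmid 0.467 w 0.0699 z 0.2383
0.0216 933 xmid 0.4647 w 0.0239 z 0.2291
0.0296 711 xmid 0.4648 w 0.0215 z 0.2274
0.0376 473 xmid 0.4641 w 0.0119 z 0.2267
0.0456 490 xmid 0.4638 w 0.0117 z 0.2263
0.0536 517 xmid 0.4633 w 0.0119 z 0.2259
0.0616 689 xmid 0.4627 w 0.0229 z 0.2248
0.0696 1149 xmid 0.4626 w 0.0238 z 0.2224
0.0776 1208 xmid 0.4623 w 0.0242 z 0.2219
0.0856 1276 xmid 0.4621 w 0.024 z 0.2215
0.0936 1357 xmid 0.4615 w 0.0238 z 0.221
0.1016 1441 xmid 0.4612 w 0.0243 z 0.2206
0.1096 1514 xmid 0.4606 w 0.024 z 0.2201
0.1176 141 xmid 0.4603 w 0.0235 z 0.2199
```

Request:
servo_tool(deltas=[[[0,0,0],0.1,1],[[0,0,0],0.12,1],[[0,0,0],0.12,1],[[0,0,0],0.12,1],[[0,0,0],0.12,1],[[0,0,0],0.12,1],[[0,0,0],0.12,1],[[0,0,0],0.12,1],[[0,0,0],0.12,1],[[0,0,0],0.12,1],[[0,0,0],0.12,1],[[0,0,0],0.12,1]])

```text
clock: 13.73
position: [0.4606, -0.2639, 0.1987]
ee_rot: [0.754, -0.656, 0.012, -0.013]
ft_force: [-0.0, 0.7, -0.9]
grip_width: 0.256
```

Run:
```python
from k import *
plan(.4826,-.0055,.15,-97.7)
```

```text
pos [ 0.4606 -0.2639  0.1987] yaw -82.03 tilt [ 0.035  0.003 -0.999] | shift cm [-25.3   -5.59   5.03] len 26.39 turn 0.274 | j [-0.31  0.14  0.83  1.82 -0.13  1.2  -0.87] F [-0.   0.7 -0.9] g 0.256 t 13.73
```

Request:
servo_tool(deltas=[[[0,0,0],0.1,1],[[-1,0,0],0.1,1],[[-2.5,0,0],0.07,1],[[-3.2,0.2,0],0,1],[[-3.2,0.2,0],0,1],[[-3.2,0.2,0],0,1],[[-3.2,0.2,0.5],0,1],[[-3.2,0.2,0.5],0,1],[[-3.2,0.2,0.5],0,1],[[-2.5,0.2,0.5],0,1],[[0,0,0],0,1],[[0,0,0],0,1]])

```text
clock: 14.73
position: [0.4748, -0.0024, 0.1701]
ee_rot: [-0.648, 0.761, -0.006, 0.008]
ft_force: [0.3, -1.2, -0.9]
grip_width: 0.249
```

Run:
```python
from k import *
plan(.4826,-.0055,.06,-97.7)
```

```text
pos [ 0.4748 -0.0024  0.1701] yaw -99.18 tilt [ 0.021  0.001 -1.   ] | shift cm [ 0.23 -0.59 11.02] len 11.04 turn -0.026 | j [-0.68  0.01  0.6   1.97 -0.01  1.14 -1.81] F [ 0.3 -1.2 -0.9] g 0.249 t 14.73
```

Request:
servo_tool(deltas=[[[0.2,0,2],-0.025,1],[[0,0,3],0,1],[[0,0,3],0,1],[[0,0,3],0,1],[[0,0,2],0,1],[[0,0,0.8],0,1],[[0,0,0],0,1],[[0,0,0],0,1]])

```text
clock: 15.4
position: [0.4765, -0.0111, 0.027]
ee_rot: [-0.656, 0.755, -0.007, 0.007]
ft_force: [-0.2, 0.5, 0.1]
grip_width: 0.258
```

```bash
cat >> k.py <<'E'
def gk(tag):
    o=telemetry.get_obs(); plan(.6223,-.0246,.0275,-97.7)
    p,d,c=grab('wrist',tag); W=world(d,c).reshape(-1,3); W=W[~np.isnan(W[:,0])]; P=o['position']
    k=W[(W[:,2]>P[2]-.01)&(W[:,2]<P[2]+.027)&(W[:,0]>P[0]+.03)&(np.abs(W[:,1]-(P[1]-.136*(W[:,0]-P[0])))<.018)]
    for x in np.arange(P[0]+.03,P[0]+.2,.012):
        q=k[(k[:,0]>=x)&(k[:,0]<x+.012)]
        if len(q)>5: print(round(x+.006,4),len(q),'ymid',((q[:,1].min()+q[:,1].max())/2).round(4),'w',np.ptp(q[:,1]).round(4),'z',np.median(q[:,2]).round(4))
    print('xmax',np.percentile(k[:,0],99.7).round(4))
E
python3 - <<'E'
from k import *
gk('w10')
E
```

```text
pos [ 0.4765 -0.0111  0.027 ] yaw -98.08 tilt [ 0.021 -0.002 -1.   ] | shift cm [ -0.71 -14.63   0.26] len 14.65 turn -0.007 | j [-0.61  0.25  0.59  2.1  -0.19  0.82 -1.62] F [-0.2  0.5  0.1] g 0.258 t 15.4
0.5125 759 ymid -0.0164 w 0.0142 z 0.0472
0.5245 753 ymid -0.0185 w 0.0129 z 0.0467
0.5365 1019 ymid -0.0209 w 0.0236 z 0.0456
0.5485 1761 ymid -0.0216 w 0.0251 z 0.0433
0.5605 1931 ymid -0.0234 w 0.0252 z 0.0429
0.5725 2087 ymid -0.025 w 0.0255 z 0.0425
0.5845 2121 ymid -0.0263 w 0.0249 z 0.0421
0.5965 62 ymid -0.0193 w 0.0082 z 0.0407
xmax 0.5909
```

Request:
servo_tool(deltas=[[[-0.8,0,0],-0.007,1],[[0,0,0],0,1],[[0,0,0],0,1]])

```text
clock: 15.7
position: [0.4802, -0.0022, 0.0306]
ee_rot: [-0.658, 0.753, -0.009, 0.01]
ft_force: [0.1, -0.2, -0.0]
grip_width: 0.254
```

Run:
```python
from k import *
gk('w11')
```

```text
pos [ 0.4802 -0.0022  0.0306] yaw -97.66 tilt [ 0.027  0.001 -1.   ] | shift cm [  0.33 -14.37   0.69] len 14.39 turn 0.001 | j [-0.63  0.25  0.59  2.09 -0.19  0.83 -1.63] F [ 0.1 -0.2 -0. ] g 0.254 t 15.7
0.5162 745 ymid -0.0073 w 0.0141 z 0.051
0.5282 753 ymid -0.0093 w 0.0128 z 0.0506
0.5402 1022 ymid -0.0116 w 0.0236 z 0.0494
0.5522 1767 ymid -0.0126 w 0.0256 z 0.0473
0.5642 1924 ymid -0.0138 w 0.0251 z 0.047
0.5762 2078 ymid -0.0155 w 0.0254 z 0.0467
0.5882 2128 ymid -0.0166 w 0.025 z 0.0463
0.6002 53 ymid -0.01 w 0.0083 z 0.0451
xmax 0.5946
```

Request:
servo_tool(deltas=[[[0.25,-0.3,0.4],0,1],[[0,-1,0.1],0,1],[[0,-1,0],0,1],[[0,0,0],0,1],[[0,0,0],0,1]])

```text
clock: 16.17
position: [0.5069, -0.0075, 0.0271]
ee_rot: [-0.659, 0.752, -0.009, 0.012]
ft_force: [-1.3, 0.1, -0.8]
grip_width: 0.254
```

Run:
```python
from k import *
gk('w12')
```

```text
pos [ 0.5069 -0.0075  0.0271] yaw -97.58 tilt [ 0.03   0.002 -1.   ] | shift cm [  0.17 -11.66   0.3 ] len 11.67 turn 0.002 | j [-0.59  0.31  0.58  2.03 -0.23  0.83 -1.58] F [-1.3  0.1 -0.8] g 0.254 t 16.17
0.5429 750 ymid -0.0126 w 0.014 z 0.0475
0.5549 750 ymid -0.0146 w 0.0129 z 0.0473
0.5669 1031 ymid -0.0169 w 0.0236 z 0.046
0.5789 1758 ymid -0.0175 w 0.0248 z 0.0441
0.5909 1925 ymid -0.0191 w 0.0251 z 0.0438
0.6029 2089 ymid -0.0207 w 0.0254 z 0.0435
0.6149 2115 ymid -0.0219 w 0.0249 z 0.0431
0.6269 52 ymid -0.0145 w 0.0074 z 0.042
xmax 0.6211
```

Request:
servo_tool(deltas=[[[0.1,-1,0],0,1],[[0,-1.5,0],0,1],[[0,-1.5,0],0,1],[[0,-1,0],0,1],[[0,0,0],0,1]])

```text
clock: 16.63
position: [0.5566, -0.0154, 0.0278]
ee_rot: [-0.659, 0.752, -0.008, 0.011]
ft_force: [0.1, -0.5, 0.4]
grip_width: 0.258
```

Run:
```python
from k import *
gk('w13')
```

```text
pos [ 0.5566 -0.0154  0.0278] yaw -97.58 tilt [ 0.027  0.002 -1.   ] | shift cm [ 0.04 -6.63  0.21] len 6.63 turn 0.002 | j [-0.53  0.42  0.56  1.9  -0.29  0.88 -1.53] F [ 0.1 -0.5  0.4] g 0.258 t 16.63
0.5926 753 ymid -0.0204 w 0.0141 z 0.0481
0.6046 752 ymid -0.0226 w 0.0127 z 0.0478
0.6166 1021 ymid -0.0247 w 0.0237 z 0.0465
0.6286 1761 ymid -0.0254 w 0.0249 z 0.0445
0.6406 1918 ymid -0.027 w 0.0251 z 0.0442
0.6526 2306 ymid -0.029 w 0.0354 z 0.0439
0.6646 173 ymid -0.0289 w 0.0351 z 0.0264
xmax 0.6616
```

Request:
servo_tool(deltas=[[[0,-1,0.1],0,1],[[0,-1.5,0.2],0,1],[[0,-1.5,0.1],0,1],[[0,-1.2,0],0,1],[[0,-0.5,0],0,1],[[0,0,0],0,1]])

```text
clock: 17.18
position: [0.6083, -0.0226, 0.0233]
ee_rot: [-0.658, 0.753, -0.006, 0.009]
ft_force: [0.2, -0.0, -0.7]
grip_width: 0.255
```

Run:
```python
from k import *
gk('w14')
```

```text
pos [ 0.6083 -0.0226  0.0233] yaw -97.62 tilt [ 0.02   0.003 -1.   ] | shift cm [ 0.01 -1.43 -0.4 ] len 1.48 turn 0.001 | j [-0.46  0.53  0.54  1.75 -0.33  0.93 -1.49] F [ 0.2 -0.  -0.7] g 0.255 t 17.18
0.6443 750 ymid -0.0276 w 0.0142 z 0.0433
0.6563 152 ymid -0.0291 w 0.0115 z 0.0432
xmax 0.6532
```

Request:
servo_tool(deltas=[[[0,-0.5,0],0,1],[[0,-0.5,0],0,1],[[0,-0.4,0],0,1],[[0,0,0],0,1]])

```text
clock: 17.57
position: [0.6203, -0.0239, 0.0234]
ee_rot: [-0.658, 0.753, -0.004, 0.008]
ft_force: [-0.1, 0.1, -0.2]
grip_width: 0.255
```

Run:
```python
from k import *
gk('w15')
```

```text
pos [ 0.6203 -0.0239  0.0234] yaw -97.62 tilt [ 0.018  0.004 -1.   ] | shift cm [ 0.04 -0.21 -0.4 ] len 0.46 turn 0.001 | j [-0.45  0.55  0.54  1.72 -0.34  0.95 -1.49] F [-0.1  0.1 -0.2] g 0.255 t 17.57
0.6563 131 ymid -0.028 w 0.0121 z 0.0442
xmax 0.6522
```

Request:
servo_tool(deltas=[[[0,-0.25,0],0,1],[[0,-0.2,0],0,1],[[0,0,0],0,1]])

```text
clock: 17.87
position: [0.6245, -0.0246, 0.0235]
ee_rot: [-0.658, 0.753, -0.004, 0.008]
ft_force: [-0.3, -0.3, -1.1]
grip_width: 0.259
```

Run:
```python
from k import *
plan(.6223,-.0246,.02,-97.7)
```

```text
pos [ 0.6245 -0.0246  0.0235] yaw -97.63 tilt [ 0.017  0.004 -1.   ] | shift cm [0.03 0.22 0.34] len 0.41 turn 0.001 | j [-0.45  0.56  0.53  1.71 -0.34  0.95 -1.48] F [-0.3 -0.3 -1.1] g 0.259 t 17.87
```

Request:
servo_tool(deltas=[[[0,-0.2,0],0,1],[[0,-0.2,0],0,1]])

```text
clock: 18.03
position: [0.6248, -0.0246, 0.0221]
ee_rot: [-0.659, 0.753, -0.001, 0.005]
ft_force: [-9.9, 1.4, 0.7]
grip_width: 0.255
```

Run:
```python
from k import *
gk('w16')
p=cv2.imread('pics/w16.png'); cv2.imwrite('pics/w16v.png',cv2.resize(p,(768,576)))
```

```text
pos [ 0.6248 -0.0246  0.0221] yaw -97.62 tilt [ 0.009  0.005 -1.   ] | shift cm [ 0.03  0.25 -0.55] len 0.6 turn 0.001 | j [-0.44  0.57  0.53  1.7  -0.35  0.96 -1.48] F [-9.9  1.4  0.7] g 0.255 t 18.03Traceback (most recent call last):
  File "<stdin>", line 2, in <module>
  File "k.py", line 27, in gk
    print('xmax',np.percentile(k[:,0],99.7).round(4))
                 ~~~~~~~~~~~~~^^^^^^^^^^^^^
    return _quantile_unchecked(
        a, q, axis, out, overwrite_input, method, keepdims, weights)
    return _ureduce(a,
                    func=_quantile_ureduce_func,
    ...<5 lines>...
                    overwrite_input=overwrite_input,
                    method=method)
    r = func(a, **kwargs)
    result = _quantile(arr,
                       quantiles=q,
    ...<2 lines>...
                       out=out,
                       weights=wgt)
    slices_having_nans = np.isnan(arr[-1, ...])
                                  ~~~^^^^^^^^^
IndexError: index -1 is out of bounds for axis 0 with size 0
```

The end wall is felt (10 N). Relax, lower slightly onto the tongue and let go.

Request:
servo_tool(deltas=[[[0,0.1,0.2],0,1],[[0,0,0.1],0,1],[[0,0,0],0,1],[[0,0,0],0,3],[[0,0,0],0,5.5],[[0,0,0],0,5.5],[[0,0,0],0,5.5],[[0,0,0],0,5.5]], force=40)

```text
clock: 18.75
position: [0.6247, -0.0246, 0.0192]
ee_rot: [-0.658, 0.753, -0.002, 0.006]
ft_force: [-0.7, 0.7, -0.1]
grip_width: 0.646
```

Request:
servo_tool(deltas=[[[0,0,-0.5],0,5.5],[[0,0,-1.5],0,6],[[0,0,-3],0,7],[[0,2,-3.5],0,8.5],[[0,2,-3.5],0,8.5],[[0,2,-3.5],0,8.5],[[0,2,-2],0,8.5],[[0,0,0],0,8.5],[[0,0,0],0,8.5]])

```text
clock: 19.5
position: [0.5401, -0.0154, 0.2027]
ee_rot: [-0.658, 0.753, -0.001, 0.006]
ft_force: [0.2, -0.1, 0.5]
grip_width: 0.994
```

Run:
```python
from k import *
plan(.55,-.015,.2,-97.7)
p,d,c=grab('wrist','w17'); W=world(d,c).reshape(-1,3)
cv2.imwrite('pics/w17v.png',cv2.resize(p,(640,480)))
k=W[(W[:,2]>.03)&(W[:,2]<.0475)&(W[:,0]>.52)&(W[:,0]<.67)&(np.abs(W[:,1]+.0293+.135*(W[:,0]-.656))<.02)]
print('tail x',np.percentile(k[:,0],.3).round(4))
for x in np.arange(.55,.665,.01):
    q=k[(k[:,0]>=x)&(k[:,0]<x+.01)]
    if len(q)>5: print(round(x+.005,3),len(q),((q[:,1].min()+q[:,1].max())/2).round(4),np.ptp(q[:,1]).round(4),np.median(q[:,2]).round(4))
g=W[(W[:,2]>.052)&(W[:,2]<.062)&(np.abs(W[:,1]+.0293+.135*(W[:,0]-.656))<.02)&(W[:,0]>.6)]; print('mouth x',np.percentile(g[:,0],.5).round(4))
```

```text
pos [ 0.5401 -0.0154  0.2027] yaw -97.72 tilt [ 0.01   0.006 -1.   ] | shift cm [-0.17 -0.97  0.28] len 1.02 turn -0.0 | j [-0.62  0.17  0.63  1.76 -0.11  1.23 -1.66] F [ 0.2 -0.1  0.5] g 0.994 t 19.5
tail x 0.5622
0.565 157 -0.0183 0.023 0.0416
0.575 241 -0.0189 0.0242 0.0419
0.585 248 -0.02 0.0244 0.0416
0.595 250 -0.0214 0.0241 0.0413
0.605 258 -0.0227 0.024 0.041
0.615 273 -0.0246 0.0247 0.0405
0.625 281 -0.026 0.0244 0.0403
0.635 288 -0.0273 0.0242 0.0401
0.645 281 -0.0278 0.0246 0.0396
0.655 152 -0.0294 0.0391 0.0383
mouth x 0.6548
```

View pics/w17v.png

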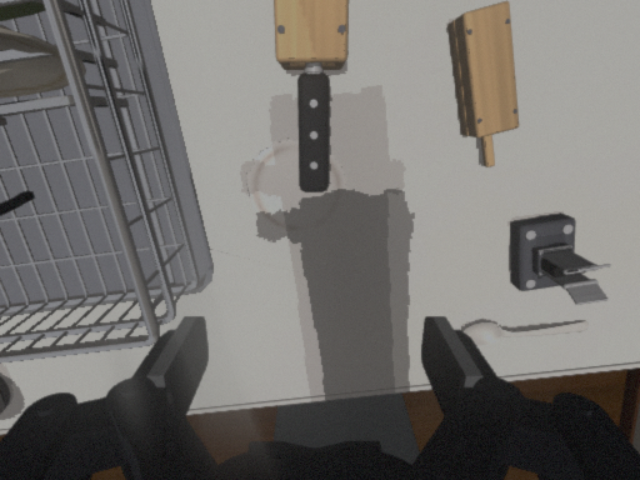

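The handle (313,130) lies in line with the large guard's mouth (312,68). Its tail is 93.7 mm out, so the tip is at about 122 mm, which is home. The fingers are clear.

Run:
```python
from h import *
for n in ('top0','top9'):
    if n=='top9': p,d,c=grab('top','top9')
    else: p,d,c=load(n)
    W=world(d,c); 
    for nm,(x,y) in dict(lemon=(.742,-.18),garlic=(.698,-.294)).items():
        q=W.reshape(-1,3); q=q[(np.hypot(q[:,0]-x,q[:,1]-y)<.05)&(q[:,2]>.02)]; print(n,nm,q.mean(0).round(4),len(q))
print(order.hand_in())
```

```text
top0 lemon [ 0.7396 -0.1773  0.0442] 653
top0 garlic [ 0.698 -0.294  0.037] 486
top9 lemon [ 0.7396 -0.1774  0.0444] 648
top9 garlic [ 0.698 -0.294  0.037] 488
the job is handed in; nothing more can be done
None
```

The job is done and handed in after about 20 s of robot time. I drew the knife out, seated its neck in the spring clip and let go. I then took it by the handle and slid it into the large guard blade first.

- **Start:** the knife was not level as described; it hung nose down by about 0.1 rad. I levelled it against the tunnel with a light grip before drawing it out.
- **Clip:** with the fingers off, the neck measured (0.472, -0.221, 0.060). That is about 2 mm from where I measured the seat, at the right height to within 1 mm. The knife was tilted 0.057 rad and about 0.015 rad off in yaw.
- **Guard:** I felt the end wall at 10 N. After release, the tail measured 93.7 mm outside the mouth, which puts the tip at about 122 mm. The tilt was about 0.02 rad, and the gripper is well clear.
- **Lemon and garlic:** both were within 0.2 mm of their starting positions.

No check failed or disagreed, apart from the tilt at the start. One measuring script crashed once on an empty crop, with no effect on the arm or the scene.

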